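# Wipe the caddy's flip lids shut

## Task

The five flip lids of the seasoning caddy stand ajar. With closed fingertips, run lightly along the top of the row from its left end to its right end, as you would wipe a finger over it, so that the lids go down one after another and every one ends fully shut and flush. Do not grip, lift or shove the caddy, and leave the tin, the jar and the spoon alone.

Things in the scene. Friction and masses are not known exactly. Their poses are not given: they have to be found in the camera images.
- caddy: Seasoning caddy: long white box on a grey foot (58 x 236 mm), 45 mm high to the tops of its shut lids, about 1 kg, standing loose. Five compartments in a row along y under five teal flip lids, thumb tabs at the front; right end rim 1.5 mm below the shut lids. Origin: on the underside below the middle of the five lids; z up, +y along the row to its left end (seen from the robot), -x front.
- ledge (a point): Middle of the top of the fixed flat white ledge, 24 mm long and 52 mm wide, at the caddy's left end (45.5 mm above the table, 0.5 mm above the shut lids), 14.5 mm left of row_start; a finger can settle on it before the first lid.
- row_start (a point): Left end of the row of lids: on the caddy, on the hinge line of lid 1, mid-width, at the height of the shut lids' top (45 mm above the table).
- row_end (a point): Right end of the row: just past the free edge of lid 5, mid-width, at the height of the shut lids' top (45 mm above the table). The row from row_start to here is 205 mm long.
- lid_1 (a joint): Flip lid 1 counted from the left; a 48 mm wide, 38 mm long, 3 mm thick plate (lids follow one another every 41 mm). Its hinge is the left (+y) edge, level with the shut top; its right edge stands up when ajar. Angle in rad: 0 shut and flush, 0.5 about 18 mm up at the free edge, 1.6 fully open. It stays where it is left (light hinge friction: about 0.2 N at the free edge, 1 to 3 N within 5 mm of the hinge).
- lid_1_edge (a point): Middle of the free (right) edge of lid 1, on its top face, 39 mm from its hinge line; moves with the lid.
- lid_2 (a joint): Flip lid 2 counted from the left; a 48 mm wide, 38 mm long, 3 mm thick plate (lids follow one another every 41 mm). Its hinge is the left (+y) edge, level with the shut top; its right edge stands up when ajar. Angle in rad: 0 shut and flush, 0.5 about 18 mm up at the free edge, 1.6 fully open. It stays where it is left (light hinge friction: about 0.2 N at the free edge, 1 to 3 N within 5 mm of the hinge).
- lid_2_edge (a point): Middle of the free (right) edge of lid 2, on its top face, 39 mm from its hinge line; moves with the lid.
- lid_3 (a joint): Flip lid 3 counted from the left; a 48 mm wide, 38 mm long, 3 mm thick plate (lids follow one another every 41 mm). Its hinge is the left (+y) edge, level with the shut top; its right edge stands up when ajar. Angle in rad: 0 shut and flush, 0.5 about 18 mm up at the free edge, 1.6 fully open. It stays where it is left (light hinge friction: about 0.2 N at the free edge, 1 to 3 N within 5 mm of the hinge).
- lid_3_edge (a point): Middle of the free (right) edge of lid 3, on its top face, 39 mm from its hinge line; moves with the lid.
- lid_4 (a joint): Flip lid 4 counted from the left; a 48 mm wide, 38 mm long, 3 mm thick plate (lids follow one another every 41 mm). Its hinge is the left (+y) edge, level with the shut top; its right edge stands up when ajar. Angle in rad: 0 shut and flush, 0.5 about 18 mm up at the free edge, 1.6 fully open. It stays where it is left (light hinge friction: about 0.2 N at the free edge, 1 to 3 N within 5 mm of the hinge).
- lid_4_edge (a point): Middle of the free (right) edge of lid 4, on its top face, 39 mm from its hinge line; moves with the lid.
- lid_5 (a joint): Flip lid 5 counted from the left; a 48 mm wide, 38 mm long, 3 mm thick plate (lids follow one another every 41 mm). Its hinge is the left (+y) edge, level with the shut top; its right edge stands up when ajar. Angle in rad: 0 shut and flush, 0.5 about 18 mm up at the free edge, 1.6 fully open. It stays where it is left (light hinge friction: about 0.2 N at the free edge, 1 to 3 N within 5 mm of the hinge).
- lid_5_edge (a point): Middle of the free (right) edge of lid 5, on its top face, 39 mm from its hinge line; moves with the lid.
- tin: Food tin, 76 mm across, 58 mm high, standing loose to the left of the caddy. Origin: centre of underside. Not part of the work.
- spice_jar: Spice jar with a yellow cap, 44 mm across, 100 mm high, standing loose to the left of the caddy. Origin: centre of underside. Not part of the work.
- spoon: Small steel tasting spoon, 134 x 27 x 13 mm, lying loose in front of the caddy. Origin: centre of underside. Not part of the work.

How it is judged (in metres and radians):
On the way, in this order (a step that is already met when the one before it is completed fails the run):
1. lid 1 is shut while lids 3, 4 and 5 still stand ajar (value of joint lid_1 below 0.06 rad and value of joint each of lid_3, lid_4, lid_5 above 0.12 rad).
2. lids 1 and 3 are shut while lid 5 still stands ajar (value of joint each of lid_1, lid_3 below 0.06 rad and value of joint lid_5 above 0.12 rad).
At the end, for the whole second after the job is handed in: All five lids are shut to within 0.06 rad (about 2 mm at the free edge); the caddy stands level (within 0.05 rad), at rest and within 25 mm of where it stood (value of joint each of lid_1, lid_2, lid_3, lid_4, lid_5 below 0.06 rad and distance of caddy from where it was at the start of the episode below 0.025 m and angle between caddy's own z axis and vertical below 0.05 rad and linear speed of caddy below 0.01 m/s); the robot touches nothing.
It fails at once if the caddy was lifted more than 10 mm (height (world z) of caddy above 0.01 m).
It fails at once if the caddy was tipped more than 0.15 rad (angle between caddy's own z axis and vertical above 0.15 rad).
It fails at once if the caddy was shoved more than 40 mm (distance of caddy from where it was at the start of the episode above 0.04 m).
It fails at once if the fingers pressed on the caddy or its lids with more than 40 N (contact force between the fingers and caddy above 40 N).
It fails at once if the tin, the jar or the spoon was moved more than 15 mm (distance of any of tin, spice_jar, spoon from where it was at the start of the episode above 0.015 m).
It also fails if it takes over 48 s, if anything falls off the work surface, if the arm or the gripper's body presses on something with over 40 N, if the wrist force passes 120 N, or if a joint passes its speed limit or range.

## Robot

A 6-joint arm with a two-finger parallel gripper is mounted at the origin on the work surface; the furniture and walls round the work are solid. World frame = base frame: x ahead of the robot, y to its left, z up, the work surface at z = 0. Lengths are in m, angles in degrees, forces in N, time in s.
With the tool pointing down it reaches from about 0.35 to 0.875 m from the base axis. Payload 15.5 kg.
Tool frame: the origin (TCP) lies on the centre line of the jaws, within the pads' length; the fingertips stand tips_ahead ahead of it and the grasp point (between the pads) lies 6 mm ahead of it (tips_ahead is the distance from the TCP to the fingertips, in m); z points along the fingers, y is the direction in which the jaws open and shut (so a half turn about z gives the same grasp; the last joint's range is limited). The gripper opens to 85 mm and grips with 20 to 120 N. Pads are 22 mm wide; open, the fingers measure 114 mm over their backs; the gripper's body (76 mm by 85 mm) begins 54 mm behind the grasp point. The pads swing forward as they close: fully open they stand 13 mm farther back than shut.
Start: joints at [-72.622, 28.281, 77.091, -0, 74.628, -5.472], TCP at [0.243, -0.576, 0.256] pointing down, gripper open.
Joint ranges: [-166.48, 166.48], [-47.26, 123.95], [12.59, 153.08], [-70.14, 250.14], [6.76, 159.57], [-176.63, 176.63]. Speed limits (degrees/s): [108.29, 108.29, 147.25, 172.46, 172.46, 172.46].

## Interface

Orientations are given as [roll, pitch, yaw] about the fixed x, y, z axes, in that order (R = Rz(yaw) Ry(pitch) Rx(roll)).
In Python, from station import * gives the robot as it stands.
- The arm moves only by the tool step_arm, never from a script. Its argument "rows" is a list of rows, each an object of numbers: "dx", "dy", "dz": the shift along the tool's x, y, z in units of 25 mm (1.0 is 25 mm); "yaw": the turn about the tool's z in units of 8 degrees (1.0 is 8 degrees). In form: [{"dx": .., "dy": .., "dz": .., "yaw": ..}, ...]. A call has 1 to 8 rows; each row is the pose to reach, as a shift and turn from the pose commanded when the call began, along the tool's axes at that moment; what a row does not reach only later rows make up. A row lasts 1/10 s, in which the tool goes at most 50 mm and 8.59 degrees, less where a joint would pass 70% of its speed; a pose out of reach is approached as far as the arm can. A call with a gripper value outside its range is refused whole. "claw" is the finger opening in mm, from 0 to 85.4, set as the call begins (left out, the last holds). The fingers move at their own pace and stop on an object; "squeeze" is the grip in N (left out, the last holds). Time passes only in rows, so rows that repeat a pose let the fingers close. It gives the time, the measured TCP pose, the force and the opening at its end, in the units of the state.
- get_obs(): the state, without advancing time (a new reading comes with each control period).
- capture(name): name is "scene" or "top" or "wrist"; returns a dict with "frame" (480x640x3 uint8, red, green, blue), "fx", "fy", "cx", "cy" (pixels), "rvec" (rotation vector, rad) and "tvec" (3), from world to camera coordinates, as OpenCV has them. Camera axes: x right, y down, z forward; pixel columns grow to the right and rows downward; lengths in m; the calibration is good to about 2 mm. A picture is of the moment at which its call begins. There is no depth.
- hand_in(): hands the job in, once; it reports no verdict.
Trained networks look in the newest picture that a camera, given by its name, has taken for a name from the list of things; names that differ only in an ending like _2 or _b are one class to them, and where a whole thing is asked for, a point or a joint stands for the part that bears it (a point fixed in the world has none). Each returns a list of dicts, best first, with "score" (0 to 1); they miss things now and then, are a little off and sometimes report something else, mostly with a low value. They report only what shows in the picture. A call takes as long as a camera call.
- search_frame(camera, query): "point" ([x, y, z] in m, in world coordinates, good to about 4 mm: the middle of the surface that is visible of it).
- tip_of(camera, query): "point" ([x, y, z] in m, in world coordinates, good to about 4 mm: a listed point, or the origin of a listed thing).
The state is a dict: "time": time; "q": joint angles; "joint_velocities": joint speeds; "effort": joint torques, N m; "tcp_pos": TCP position; "orientation": TCP orientation; "ft_force": force on the tool from outside, world axes, zero at the start; "wrist_torque": the same for the moment, N m; "gripper_width": finger opening in m.
Only numpy, scipy, OpenCV 4.12 (cv2) and the standard library are available. Lean on these libraries where they do the work, as an engineer would, in place of code of your own. Each camera call takes 0.05 s, during which the arm holds its last target. There are 200 camera calls.

## Working session

There is one attempt and no reset: what is moved stays moved. The work goes in short steps, Python scripts to look and compute and a tool call to move; the robot and the scene stay as the last step left them, time stands still between calls to the robot, and variables do not carry over. Pictures are saved under pics/ and viewed, about 8 in all and at most 12, crops included, and the job is handed in when it is done.

Besides the shell and the picture viewer there is one more tool, called after "Call:" as name([rows], argument=value, ...), one row to a line, values as JSON. step_arm: Moves the arm, as the interface text tells. Its arguments: {"type":"object","properties":{"rows":{"type":"array"},"claw":{"type":"number"},"squeeze":{"type":"number"}},"required":["rows"]}

```bash
mkdir -p pics; ls
python3 - <<'E'
from station import *
import cv2
o=get_obs(); print({k:o[k] for k in o})
for c in ["top","scene"]:
    d=capture(c); cv2.imwrite(f"pics/{c}0.png",d["frame"][:,:,::-1])
    for q in ["row_start","row_end","ledge","lid_1_edge","caddy","tin","spice_jar","spoon"]:
        print(c,q,[(round(r["score"],2),[round(float(v),4) for v in r["point"]]) for r in tip_of(c,q)][:6])
E
```

```text
pics
{'time': 0.0, 'q': array([-7.26229411e+01,  2.83171270e+01,  7.71273483e+01,  1.30107005e-03,
        7.46260782e+01, -5.47196877e+00]), 'joint_velocities': array([ 0.06928743, -0.02337248, -0.05752631,  0.03279691,  0.02145562,
        0.08211605]), 'effort': array([ 2.29234378e-03, -8.82138276e+01, -3.83870387e+01,  8.45582872e-05,
        1.00979843e-02,  5.13554221e-05]), 'tcp_pos': array([ 0.242602  , -0.57564991,  0.2556746 ]), 'orientation': array([-1.79929888e+02, -7.97626272e-03,  2.28486771e+01]), 'ft_force': array([-0.05323716,  0.33555749, -0.08288161]), 'wrist_torque': array([-0.00782997, -0.01720002,  0.02697473]), 'gripper_width': 0.08517990580901363}
top row_start [(0.55, [0.5023, -0.1242, 0.0432])]
top row_end []
top ledge []
top lid_1_edge [(0.69, [0.4804, -0.2259, -0.0014]), (0.66, [0.4944, -0.1614, 0.0571])]
top caddy [(0.93, [0.4834, -0.224, -0.001])]
top tin [(0.75, [0.5164, 0.0175, 0.0001])]
top spice_jar [(0.68, [0.4525, 0.0863, -0.0021])]
top spoon []
scene row_start [(0.63, [0.5004, -0.1235, 0.0464])]
scene row_end [(0.76, [0.4508, -0.3272, 0.047])]
scene ledge [(0.84, [0.5008, -0.1111, 0.047])]
scene lid_1_edge [(0.85, [0.492, -0.1619, 0.0622])]
scene caddy [(0.9, [0.4793, -0.2274, 0.0006])]
scene tin [(0.69, [0.52, 0.0139, -0.002])]
scene spice_jar [(0.7, [0.4545, 0.0978, 0.004])]
scene spoon [(0.69, [0.3302, -0.2665, 0.001])]
```

View pics/top0.png

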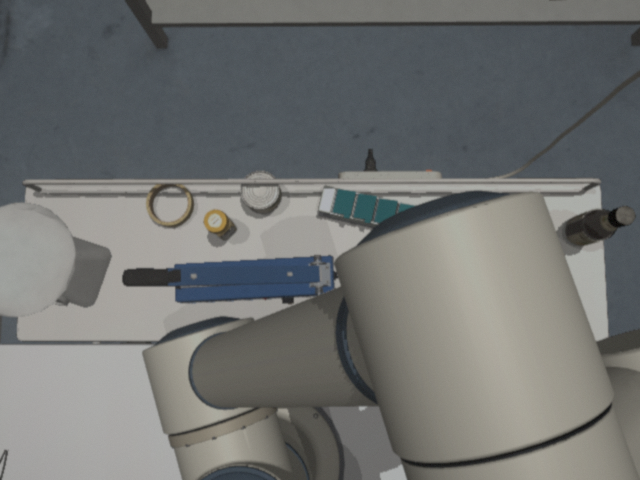

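View pics/scene0.png

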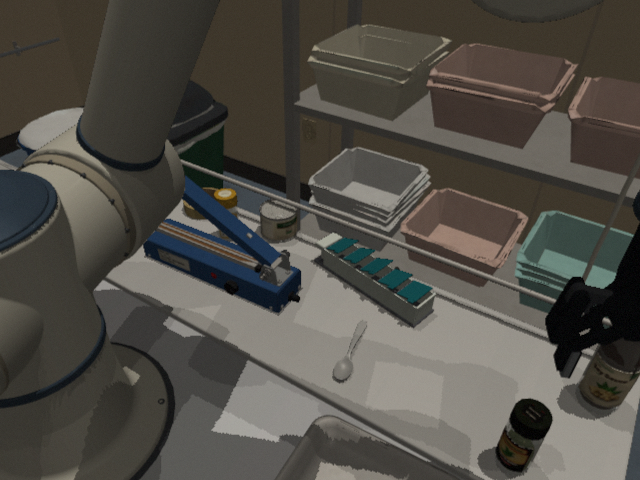

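The top view shows the caddy's left end and lids 1–3 (px 320–410, row ~205); the arm hides the rest. The scene view shows all five lids ajar (340,245)–(415,292), the spoon in front, the blue sealer at left with its arm raised, and a rear rail behind. I'll check the rail height and the tip length before moving.

```bash
cat > h.py <<'E'
from station import *
import numpy as np, cv2
def ray(d,u,v):
    R=cv2.Rodrigues(np.array(d["rvec"]))[0]; t=np.array(d["tvec"]).ravel()
    return -R.T@t, R.T@np.array([(u-d["cx"])/d["fx"],(v-d["cy"])/d["fy"],1.])
def atz(d,u,v,z):
    c,r=ray(d,u,v); return c+r*(z-c[2])/r[2]
def proj(d,p):
    K=np.array([[d["fx"],0,d["cx"]],[0,d["fy"],d["cy"]],[0,0,1.]])
    return cv2.projectPoints(np.array(p,float).reshape(-1,3),np.array(d["rvec"]),np.array(d["tvec"]),K,None)[0].reshape(-1,2)
def edges(cam):
    return [(round(r["score"],2),np.round(r["point"],4).tolist()) for r in tip_of(cam,"lid_1_edge")]
E
python3 - <<'E'
from h import *
import station
print([n for n in dir(station) if not n.startswith('_')]); 
print(getattr(station,'tips_ahead',None), get_obs().get('tips_ahead'))
t=capture("top"); s=capture("scene")
for z in (0,.05,.1,.15): print("rail top",z,np.round(atz(t,300,181,z),3),np.round(atz(t,300,188,z),3))
# scene: pixel of x-candidates for rail at y=-0.22, various z
for x in (.53,.55,.57):
  for z in (0,.04,.08,.12): print(x,z,np.round(proj(s,[x,-.22,z])))
print("edges",edges("scene"))
L=s["frame"][200:330,300:460,::-1]; cv2.imwrite("pics/crop.png",cv2.resize(L,(800,650))[:600])
E
```

```text
['IKError', 'capture', 'get_obs', 'hand_in', 'search_frame', 'tip_of', 'tips_ahead']
0.025 None
rail top 0 [ 0.549 -0.058  0.   ] [ 0.535 -0.058  0.   ]
rail top 0.05 [ 0.538 -0.061  0.05 ] [ 0.524 -0.061  0.05 ]
rail top 0.1 [ 0.526 -0.064  0.1  ] [ 0.513 -0.064  0.1  ]
rail top 0.15 [ 0.515 -0.067  0.15 ] [ 0.502 -0.067  0.15 ]
0.53 0 [[384. 269.]]
0.53 0.04 [[386. 253.]]
0.53 0.08 [[388. 235.]]
0.53 0.12 [[391. 217.]]
0.55 0 [[388. 264.]]
0.55 0.04 [[391. 247.]]
0.55 0.08 [[393. 230.]]
0.55 0.12 [[396. 211.]]
0.57 0 [[393. 258.]]
0.57 0.04 [[395. 242.]]
0.57 0.08 [[398. 224.]]
0.57 0.12 [[401. 206.]]
edges []
```

View pics/crop.png

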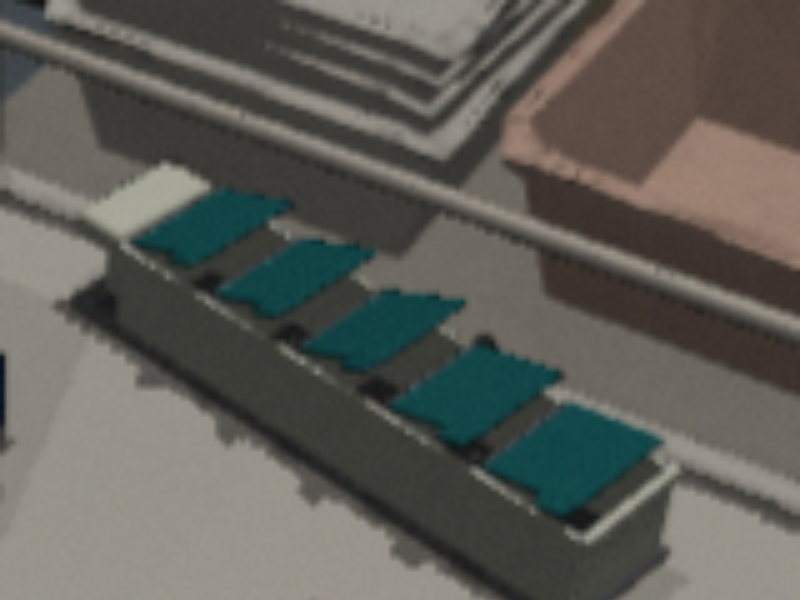

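Call:
step_arm([
  {"dx":14.0,"dy":-9.2,"dz":-0.6,"yaw":4.6},
  {"dx":14.0,"dy":-9.2,"dz":-0.6,"yaw":4.6},
  {"dx":14.0,"dy":-9.2,"dz":-0.6,"yaw":4.6},
  {"dx":14.0,"dy":-9.2,"dz":-0.6,"yaw":4.6},
  {"dx":14.0,"dy":-9.2,"dz":-0.6,"yaw":4.6},
  {"dx":14.0,"dy":-9.2,"dz":-0.6,"yaw":4.6},
  {"dx":14.0,"dy":-9.2,"dz":-0.6,"yaw":4.6},
  {"dx":14.0,"dy":-9.2,"dz":-0.6,"yaw":4.6},
], claw=0, squeeze=20)

```text
time: 1.85
tcp_pos: [0.4596, -0.252, 0.2705]
orientation: [180.0, -0.0, -14.0]
ft_force: [0.4, 0.3, 0.1]
gripper_width: 0.0001
```

Run:
```python
from h import *
print(get_obs()['tcp_pos'],get_obs()['orientation'])
for c in ["wrist","top","scene"]:
    d=capture(c); 
    if c!="scene": cv2.imwrite(f"pics/{c}1.png",d["frame"][:,:,::-1])
    for q in ["row_start","row_end","ledge","lid_1_edge","caddy"]:
        print(c,q,[(round(r["score"],2),np.round(r["point"],4).tolist()) for r in tip_of(c,q)][:6])
d=capture("wrist"); a=np.radians(-13.8)
for n,p in dict(rs=[.501,-.126,.045],re=[.452,-.325,.045],ledge=[.504,-.112,.0455]).items(): print(n,proj(d,p))
```

```text
[ 0.45960243 -0.2520365   0.27049434] [ 1.79988722e+02 -3.04660364e-02 -1.39612595e+01]
wrist row_start [(0.74, [0.4889, -0.1587, 0.0557]), (0.65, [0.5011, -0.1244, 0.0457])]
wrist row_end [(0.6, [0.4547, -0.3239, 0.0451])]
wrist ledge [(0.64, [0.5091, -0.1063, 0.0496]), (0.32, [0.4772, -0.2228, -0.0044]), (0.32, [0.4566, -0.3271, 0.0473]), (0.26, [0.4903, -0.1613, 0.0603])]
wrist lid_1_edge [(0.55, [0.4891, -0.1603, 0.0619])]
wrist caddy [(0.88, [0.4761, -0.2279, 0.0012])]
top row_start []
top row_end [(0.8, [0.4515, -0.3234, 0.0409]), (0.2, [0.4543, -0.328, 0.05])]
top ledge []
top lid_1_edge [(0.41, [0.4957, -0.1629, 0.0561])]
top caddy [(0.6, [0.4803, -0.2254, -0.0014])]
scene row_start []
scene row_end [(0.68, [0.4555, -0.3283, 0.0441])]
scene ledge [(0.58, [0.5024, -0.1111, 0.0448])]
scene lid_1_edge [(0.5, [0.4918, -0.1625, 0.063])]
scene caddy [(0.63, [0.4778, -0.2261, 0.0007])]
rs [[175.04359035 198.10674188]]
re [[393.82978233 197.72580383]]
ledge [[159.61752061 198.69974611]]
```

View pics/wrist1.png

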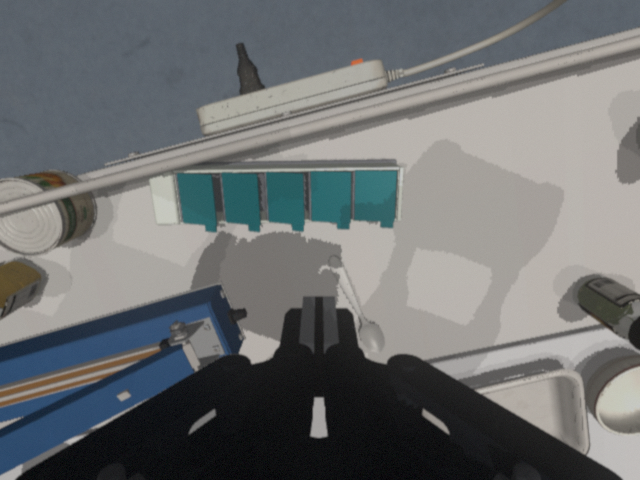

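Run:
```python
from h import *
w=capture("wrist")
for z in (.06,.07,.08,.09):
    print(z,[np.round(atz(w,u,v,z)[:2],3).tolist() for u,v in((100,192),(100,176),(165,177),(165,162))])
t=capture("top"); s=capture("scene")
for z in (.06,.07,.08,.09):
  for x in (.53,.54,.55): print(z,x,"wrist",proj(w,[x,-.11,z]).round(),"top",proj(t,[x,-.11,z]).round(),"scene",proj(s,[x,-.11,z]).round())
cv2.imwrite("pics/s2.png",np.vstack([cv2.resize(s["frame"][190:270,280:420,::-1],(700,400),interpolation=cv2.INTER_NEAREST),cv2.resize(t["frame"][170:210,280:420,::-1],(700,200),interpolation=cv2.INTER_NEAREST)]))
```

```text
0.06 [[0.524, -0.07], [0.537, -0.075], [0.522, -0.131], [0.535, -0.135]]
0.07 [[0.524, -0.076], [0.537, -0.082], [0.523, -0.135], [0.535, -0.14]]
0.08 [[0.525, -0.082], [0.537, -0.088], [0.523, -0.139], [0.535, -0.144]]
0.09 [[0.525, -0.088], [0.537, -0.094], [0.524, -0.144], [0.535, -0.148]]
0.06 0.53 wrist [[140. 174.]] top [[325. 184.]] scene [[335. 224.]]
0.06 0.54 wrist [[135. 163.]] top [[325. 179.]] scene [[337. 222.]]
0.06 0.55 wrist [[131. 152.]] top [[325. 173.]] scene [[340. 219.]]
0.07 0.53 wrist [[134. 176.]] top [[325. 183.]] scene [[335. 220.]]
0.07 0.54 wrist [[130. 164.]] top [[325. 177.]] scene [[338. 217.]]
0.07 0.55 wrist [[125. 153.]] top [[325. 172.]] scene [[340. 215.]]
0.08 0.53 wrist [[129. 178.]] top [[325. 181.]] scene [[335. 215.]]
0.08 0.54 wrist [[124. 166.]] top [[325. 176.]] scene [[338. 213.]]
0.08 0.55 wrist [[119. 154.]] top [[325. 171.]] scene [[341. 210.]]
0.09 0.53 wrist [[123. 180.]] top [[325. 180.]] scene [[335. 211.]]
0.09 0.54 wrist [[118. 167.]] top [[325. 175.]] scene [[338. 208.]]
0.09 0.55 wrist [[112. 155.]] top [[325. 170.]] scene [[341. 206.]]
```

View pics/s2.png

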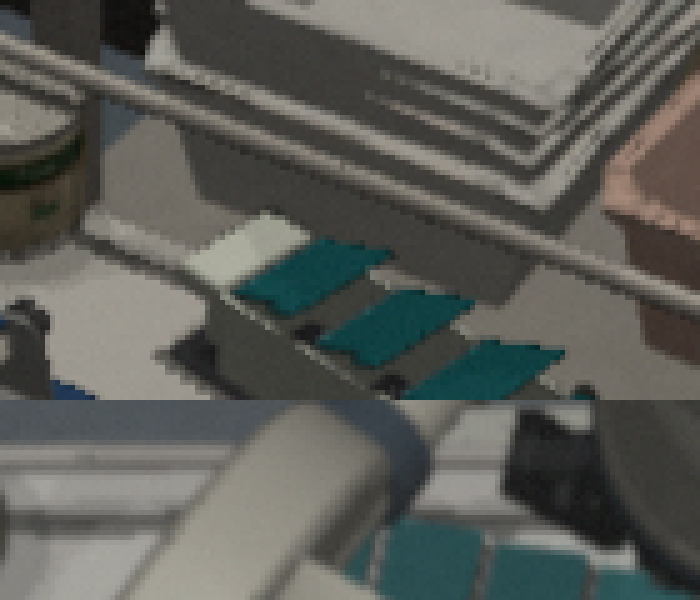

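Call:
step_arm([
  {"dx":0,"dy":-2,"dz":0},
  {"dx":0,"dy":-4,"dz":0},
  {"dx":0,"dy":-5.9,"dz":0},
  {"dx":0,"dy":-5.9,"dz":2},
  {"dx":0,"dy":-5.9,"dz":4},
  {"dx":0,"dy":-5.9,"dz":5.5},
  {"dx":0,"dy":-5.9,"dz":6.5},
  {"dx":0,"dy":-5.9,"dz":7},
])

```text
$.rows[0]: bad value
```

Run:
```python
from h import *
o=get_obs(); print(o['tcp_pos'],o['orientation'],o['ft_force'],o['time'])
d=capture("wrist"); s=capture("scene")
a=d["frame"][100:400,60:460,::-1]; b=cv2.resize(s["frame"][180:330,270:470,::-1],(400,300))
cv2.imwrite("pics/near.png",np.hstack([a,b]))
for c in ("wrist","scene"):
  for q in ["row_start","ledge","row_end"]: print(c,q,[(round(r["score"],2),np.round(r["point"],4).tolist()) for r in tip_of(c,q)][:3])
```

```text
[ 0.45878226 -0.25377411  0.27014492] [-1.79998430e+02  2.32769095e-03 -1.39455380e+01] [-0.15769256 -0.66861276  0.67262406] 2.95
wrist row_start [(0.6, [0.5018, -0.1247, 0.0469])]
wrist ledge [(0.91, [0.5068, -0.1119, 0.0476])]
wrist row_end [(0.89, [0.4533, -0.3229, 0.047]), (0.62, [0.4756, -0.2252, -0.0016])]
scene row_start [(0.8, [0.5001, -0.1247, 0.0457])]
scene ledge [(0.69, [0.5034, -0.113, 0.044])]
scene row_end [(0.87, [0.4531, -0.3315, 0.0432])]
```

View pics/near.png

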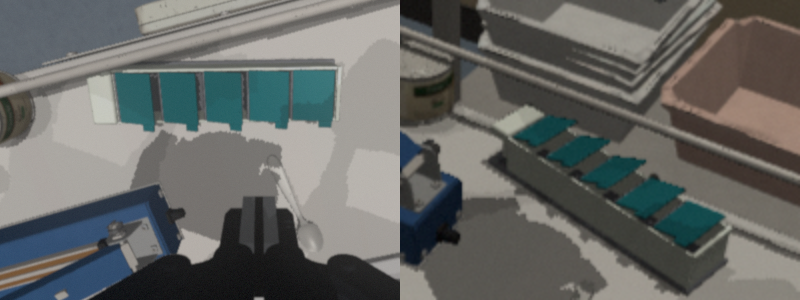

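The call was refused and nothing moved. The picture shows the lids still ajar and unchanged, so I'll retry with yaw in every row.

Call:
step_arm([
  {"dx":0.05,"dy":-2.0,"dz":0.0,"yaw":0.0},
  {"dx":0.05,"dy":-4.0,"dz":0.0,"yaw":0.0},
  {"dx":0.05,"dy":-6.0,"dz":0.0,"yaw":0.0},
  {"dx":0.05,"dy":-6.0,"dz":2.0,"yaw":0.0},
  {"dx":0.05,"dy":-6.0,"dz":4.0,"yaw":0.0},
  {"dx":0.05,"dy":-6.0,"dz":5.5,"yaw":0.0},
  {"dx":0.05,"dy":-6.0,"dz":6.5,"yaw":0.0},
  {"dx":0.05,"dy":-6.0,"dz":7.0,"yaw":0.0},
])

```text
time: 4.15
tcp_pos: [0.4952, -0.1081, 0.0929]
orientation: [-180.0, 0.2, -13.9]
ft_force: [1.3, 0.4, 0.4]
gripper_width: -0.0001
```

Run:
```python
from h import *
o=get_obs(); print(o['tcp_pos'],o['ft_force'],o['time'])
d=capture("wrist"); s=capture("scene")
a=d["frame"][100:400,120:520,::-1]; b=cv2.resize(s["frame"][150:300,250:450,::-1],(400,300))
cv2.imwrite("pics/near2.png",np.hstack([a,b]))
print(proj(d,[[.501,-.1255,.045],[.5045,-.1115,.0455]])-[120,100])
print([(round(r["score"],2),np.round(r["point"],4).tolist()) for q in("row_start","ledge") for r in tip_of("wrist",q)])
```

```text
[ 0.49519489 -0.10812925  0.09293902] [1.33282702 0.39341357 0.43714578] 4.15
[[230.26177283 173.63275834]
 [200.36710551 173.98951441]]
[(0.69, [0.5049, -0.1229, 0.0461]), (0.31, [0.5182, 0.0107, -0.0023]), (0.64, [0.506, -0.1097, 0.0502])]
```

View pics/near2.png

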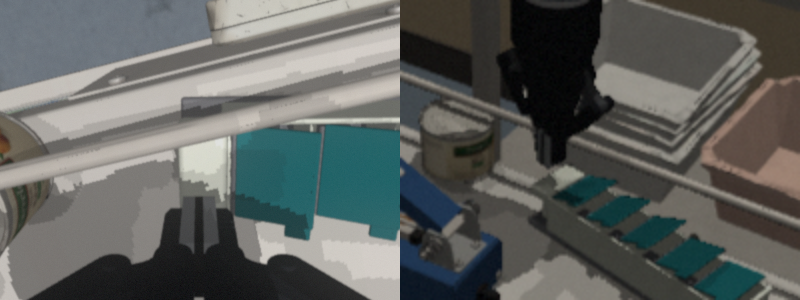

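Call:
step_arm([
  {"dx":0.0,"dy":0.0,"dz":0.4,"yaw":0.0},
  {"dx":0.0,"dy":0.0,"dz":0.6,"yaw":0.0},
  {"dx":0.0,"dy":0.0,"dz":0.7,"yaw":0.0},
  {"dx":0.0,"dy":0.0,"dz":0.76,"yaw":0.0},
  {"dx":0.0,"dy":0.0,"dz":0.78,"yaw":0.0},
  {"dx":0.0,"dy":0.0,"dz":0.8,"yaw":0.0},
  {"dx":0.0,"dy":0.0,"dz":0.8,"yaw":0.0},
  {"dx":0.0,"dy":0.0,"dz":0.8,"yaw":0.0},
])

```text
time: 5.15
tcp_pos: [0.4962, -0.1085, 0.0753]
orientation: [180.0, -0.0, -14.0]
ft_force: [-0.1, 0.7, -0.1]
gripper_width: -0.0003
```

Call:
step_arm([
  {"dx":0.0,"dy":0.0,"dz":0.06,"yaw":0.0},
  {"dx":0.0,"dy":0.0,"dz":0.12,"yaw":0.0},
  {"dx":0.0,"dy":0.0,"dz":0.15,"yaw":0.0},
  {"dx":0.0,"dy":0.0,"dz":0.17,"yaw":0.0},
  {"dx":0.0,"dy":0.0,"dz":0.18,"yaw":0.0},
  {"dx":0.0,"dy":0.0,"dz":0.18,"yaw":0.0},
])

```text
time: 5.75
tcp_pos: [0.4961, -0.1085, 0.0706]
orientation: [180.0, 0.0, -14.0]
ft_force: [-0.4, 0.7, 0.5]
gripper_width: 0.0003
```

Call:
step_arm([
  {"dx":0.0,"dy":0.0,"dz":0.02,"yaw":0.0},
  {"dx":0.0,"dy":0.0,"dz":0.02,"yaw":0.0},
  {"dx":0.0,"dy":0.0,"dz":0.02,"yaw":0.0},
])

```text
time: 6.05
tcp_pos: [0.4962, -0.1085, 0.0705]
orientation: [180.0, -0.0, -14.0]
ft_force: [-1.9, 0.7, 9.3]
gripper_width: -0.0001
```

Call:
step_arm([
  {"dx":0.0,"dy":0.0,"dz":-0.044,"yaw":0.0},
  {"dx":0.0,"dy":0.12,"dz":-0.044,"yaw":0.0},
  {"dx":0.0,"dy":0.26,"dz":-0.044,"yaw":0.0},
  {"dx":0.0,"dy":0.4,"dz":-0.044,"yaw":0.0},
  {"dx":0.0,"dy":0.53,"dz":-0.044,"yaw":0.0},
  {"dx":0.0,"dy":0.66,"dz":-0.044,"yaw":0.0},
  {"dx":0.0,"dy":0.79,"dz":-0.044,"yaw":0.0},
  {"dx":0.0,"dy":0.92,"dz":-0.044,"yaw":0.0},
])

```text
time: 6.85
tcp_pos: [0.4905, -0.1312, 0.0713]
orientation: [180.0, 0.0, -14.0]
ft_force: [0.5, 0.5, 0.6]
gripper_width: 0.0002
```

Call:
step_arm([
  {"dx":0.0,"dy":0.1,"dz":0.01,"yaw":0.0},
  {"dx":0.0,"dy":0.22,"dz":0.024,"yaw":0.0},
  {"dx":0.0,"dy":0.34,"dz":0.036,"yaw":0.0},
  {"dx":0.0,"dy":0.44,"dz":0.036,"yaw":0.0},
  {"dx":0.0,"dy":0.54,"dz":0.036,"yaw":0.0},
  {"dx":0.0,"dy":0.64,"dz":0.036,"yaw":0.0},
  {"dx":0.0,"dy":0.72,"dz":0.018,"yaw":0.0},
  {"dx":0.0,"dy":0.8,"dz":0.0,"yaw":0.0},
])

```text
time: 7.65
tcp_pos: [0.4857, -0.1504, 0.0713]
orientation: [-180.0, 0.0, -14.0]
ft_force: [0.3, -0.2, 0.5]
gripper_width: -0.0003
```

Run:
```python
from h import *
o=get_obs(); print(o['tcp_pos'],o['ft_force'],o['time'])
d=capture("wrist"); s=capture("scene")
a=d["frame"][100:400,120:520,::-1]; b=cv2.resize(s["frame"][170:320,270:470,::-1],(400,300))
cv2.imwrite("pics/near3.png",np.hstack([a,b]))
```

```text
[ 0.48572436 -0.15042111  0.0713195 ] [ 0.3476699  -0.24185227  0.47336161] 7.65
```

View pics/near3.png

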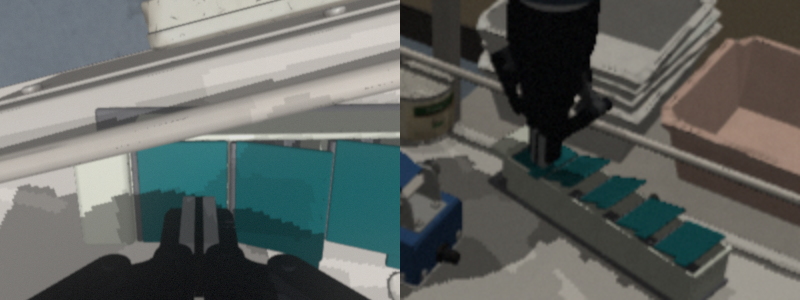

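Call:
step_arm([
  {"dx":0.0,"dy":0.12,"dz":0.0,"yaw":0.0},
  {"dx":0.0,"dy":0.24,"dz":0.0,"yaw":0.0},
  {"dx":0.0,"dy":0.36,"dz":0.0,"yaw":0.0},
  {"dx":0.0,"dy":0.48,"dz":0.0,"yaw":0.0},
  {"dx":0.0,"dy":0.6,"dz":0.0,"yaw":0.0},
  {"dx":0.0,"dy":0.72,"dz":0.0,"yaw":0.0},
  {"dx":0.0,"dy":0.84,"dz":0.0,"yaw":0.0},
  {"dx":0.0,"dy":0.96,"dz":0.0,"yaw":0.0},
])

```text
time: 8.55
tcp_pos: [0.4799, -0.1738, 0.0713]
orientation: [-180.0, 0.0, -14.0]
ft_force: [0.0, 0.0, 0.7]
gripper_width: -0.0001
```

Call:
step_arm([
  {"dx":0.0,"dy":0.1,"dz":0.015,"yaw":0.0},
  {"dx":0.0,"dy":0.2,"dz":0.03,"yaw":0.0},
  {"dx":0.0,"dy":0.3,"dz":0.036,"yaw":0.0},
  {"dx":0.0,"dy":0.42,"dz":0.036,"yaw":0.0},
  {"dx":0.0,"dy":0.54,"dz":0.036,"yaw":0.0},
  {"dx":0.0,"dy":0.64,"dz":0.036,"yaw":0.0},
  {"dx":0.0,"dy":0.72,"dz":0.018,"yaw":0.0},
  {"dx":0.0,"dy":0.8,"dz":0.0,"yaw":0.0},
])

```text
time: 9.35
tcp_pos: [0.4751, -0.1931, 0.0713]
orientation: [-180.0, 0.0, -14.0]
ft_force: [-0.0, 0.2, -0.4]
gripper_width: 0.0003
```

Forces are under 1 N, so I'll carry on over lid 3.

Call:
step_arm([
  {"dx":0.0,"dy":0.1,"dz":0.0,"yaw":0.0},
  {"dx":0.0,"dy":0.2,"dz":0.0,"yaw":0.0},
  {"dx":0.0,"dy":0.31,"dz":0.0,"yaw":0.0},
  {"dx":0.0,"dy":0.42,"dz":0.0,"yaw":0.0},
  {"dx":0.0,"dy":0.53,"dz":0.0,"yaw":0.0},
  {"dx":0.0,"dy":0.64,"dz":0.0,"yaw":0.0},
  {"dx":0.0,"dy":0.74,"dz":0.0,"yaw":0.0},
  {"dx":0.0,"dy":0.84,"dz":0.0,"yaw":0.0},
])

```text
time: 10.15
tcp_pos: [0.47, -0.2136, 0.0713]
orientation: [180.0, -0.0, -14.0]
ft_force: [-0.4, 0.9, 0.1]
gripper_width: 0.0001
```

Call:
step_arm([
  {"dx":0.0,"dy":0.1,"dz":0.015,"yaw":0.0},
  {"dx":0.0,"dy":0.2,"dz":0.03,"yaw":0.0},
  {"dx":0.0,"dy":0.3,"dz":0.036,"yaw":0.0},
  {"dx":0.0,"dy":0.42,"dz":0.036,"yaw":0.0},
  {"dx":0.0,"dy":0.54,"dz":0.036,"yaw":0.0},
  {"dx":0.0,"dy":0.64,"dz":0.036,"yaw":0.0},
  {"dx":0.0,"dy":0.72,"dz":0.018,"yaw":0.0},
  {"dx":0.0,"dy":0.8,"dz":0.0,"yaw":0.0},
])

```text
time: 10.95
tcp_pos: [0.4652, -0.2329, 0.0713]
orientation: [-180.0, -0.0, -14.0]
ft_force: [-0.4, 0.1, 0.2]
gripper_width: -0.0002
```

Run:
```python
from h import *
o=get_obs(); print(o['tcp_pos'],o['ft_force'],o['time'])
d=capture("wrist"); s=capture("scene")
a=d["frame"][100:400,120:520,::-1]; b=cv2.resize(s["frame"][170:320,270:470,::-1],(400,300))
cv2.imwrite("pics/near4.png",np.hstack([a,b]))
```

```text
[ 0.46524152 -0.23292715  0.07130996] [-0.43837207  0.08278189  0.21197492] 10.95
```

View pics/near4.png

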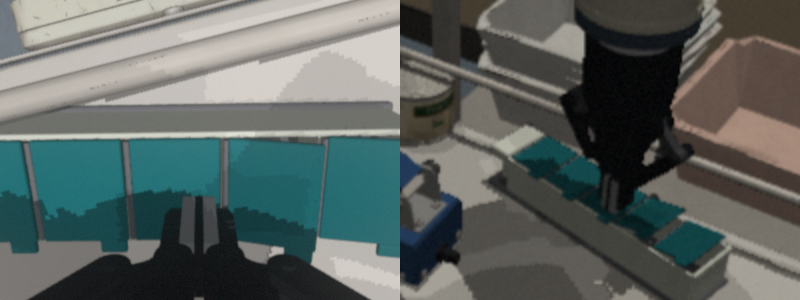

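Lids 1–3 are down, 4 and 5 are still ajar, and the fingertip sits on lid 3 near its free edge (wrist crop ~(200,200)). Next are lids 4 and 5.

Call:
step_arm([
  {"dx":0.0,"dy":0.1,"dz":0.0,"yaw":0.0},
  {"dx":0.0,"dy":0.2,"dz":0.0,"yaw":0.0},
  {"dx":0.0,"dy":0.31,"dz":0.0,"yaw":0.0},
  {"dx":0.0,"dy":0.42,"dz":0.0,"yaw":0.0},
  {"dx":0.0,"dy":0.53,"dz":0.0,"yaw":0.0},
  {"dx":0.0,"dy":0.64,"dz":0.0,"yaw":0.0},
  {"dx":0.0,"dy":0.74,"dz":0.0,"yaw":0.0},
  {"dx":0.0,"dy":0.84,"dz":0.0,"yaw":0.0},
])

```text
time: 11.85
tcp_pos: [0.4602, -0.2534, 0.0713]
orientation: [180.0, -0.0, -14.0]
ft_force: [-0.7, 0.5, 0.1]
gripper_width: -0.0
```

Call:
step_arm([
  {"dx":0.0,"dy":0.1,"dz":0.015,"yaw":0.0},
  {"dx":0.0,"dy":0.2,"dz":0.03,"yaw":0.0},
  {"dx":0.0,"dy":0.3,"dz":0.036,"yaw":0.0},
  {"dx":0.0,"dy":0.42,"dz":0.036,"yaw":0.0},
  {"dx":0.0,"dy":0.54,"dz":0.036,"yaw":0.0},
  {"dx":0.0,"dy":0.64,"dz":0.036,"yaw":0.0},
  {"dx":0.0,"dy":0.72,"dz":0.018,"yaw":0.0},
  {"dx":0.0,"dy":0.8,"dz":0.0,"yaw":0.0},
])

```text
time: 12.65
tcp_pos: [0.4553, -0.2727, 0.0713]
orientation: [180.0, 0.0, -13.9]
ft_force: [0.5, -0.1, -0.5]
gripper_width: -0.0002
```

Call:
step_arm([
  {"dx":0.0,"dy":0.1,"dz":0.0,"yaw":0.0},
  {"dx":0.0,"dy":0.2,"dz":0.0,"yaw":0.0},
  {"dx":0.0,"dy":0.31,"dz":0.0,"yaw":0.0},
  {"dx":0.0,"dy":0.42,"dz":0.0,"yaw":0.0},
  {"dx":0.0,"dy":0.53,"dz":0.0,"yaw":0.0},
  {"dx":0.0,"dy":0.64,"dz":0.0,"yaw":0.0},
  {"dx":0.0,"dy":0.74,"dz":0.0,"yaw":0.0},
  {"dx":0.0,"dy":0.84,"dz":0.0,"yaw":0.0},
])

```text
time: 13.45
tcp_pos: [0.4503, -0.2931, 0.0713]
orientation: [180.0, -0.0, -14.0]
ft_force: [0.4, 0.0, -0.6]
gripper_width: -0.0002
```

Call:
step_arm([
  {"dx":0.0,"dy":0.1,"dz":0.015,"yaw":0.0},
  {"dx":0.0,"dy":0.2,"dz":0.03,"yaw":0.0},
  {"dx":0.0,"dy":0.32,"dz":0.036,"yaw":0.0},
  {"dx":0.0,"dy":0.44,"dz":0.036,"yaw":0.0},
  {"dx":0.0,"dy":0.6,"dz":0.036,"yaw":0.0},
  {"dx":0.0,"dy":0.8,"dz":0.036,"yaw":0.0},
  {"dx":0.0,"dy":1.0,"dz":0.036,"yaw":0.0},
  {"dx":0.0,"dy":1.2,"dz":0.036,"yaw":0.0},
])

```text
time: 14.25
tcp_pos: [0.443, -0.3225, 0.0704]
orientation: [180.0, -0.0, -14.0]
ft_force: [0.4, 0.3, 0.4]
gripper_width: 0.0004
```

Now clear the right end, rise, and check.

Call:
step_arm([
  {"dx":0.0,"dy":0.4,"dz":0.0,"yaw":0.0},
  {"dx":0.0,"dy":1.0,"dz":0.0,"yaw":0.0},
  {"dx":0.0,"dy":1.4,"dz":-1.0,"yaw":0.0},
  {"dx":0.0,"dy":1.4,"dz":-2.5,"yaw":0.0},
  {"dx":-2.0,"dy":0.0,"dz":-3.0,"yaw":0.0},
  {"dx":-3.0,"dy":-1.5,"dz":-3.5,"yaw":0.0},
  {"dx":-3.0,"dy":-3.0,"dz":-3.5,"yaw":0.0},
  {"dx":-3.0,"dy":-3.0,"dz":-3.5,"yaw":0.0},
])

```text
time: 15.05
tcp_pos: [0.3873, -0.2279, 0.1585]
orientation: [-179.9, 0.1, -13.9]
ft_force: [-0.7, -0.5, -0.1]
gripper_width: -0.0001
```

Run:
```python
from h import *
o=get_obs(); print(o['tcp_pos'],o['ft_force'],o['time'])
d=capture("wrist"); s=capture("scene")
a=cv2.resize(d["frame"][:,:,::-1],(400,300)); b=cv2.resize(s["frame"][210:330,300:460,::-1],(400,300))
cv2.imwrite("pics/end.png",np.hstack([a,b]))
for c in ("wrist","scene"):
  for q in ["row_start","row_end","lid_1_edge","caddy"]: print(c,q,[(round(r["score"],2),np.round(r["point"],4).tolist()) for r in tip_of(c,q)][:5])
  for q in ["lid_1"]: print(c,q,[(round(r["score"],2),np.round(r["point"],4).tolist()) for r in search_frame(c,q)][:5])
```

```text
[ 0.38730826 -0.22791262  0.15849371] [-0.73680016 -0.50515742 -0.06057079] 15.05
wrist row_start [(0.57, [0.4994, -0.1232, 0.0475])]
wrist row_end [(0.69, [0.4566, -0.3239, 0.0455])]
wrist lid_1_edge [(0.65, [0.489, -0.1632, 0.0449])]
wrist caddy [(0.64, [0.4771, -0.2243, 0.0015])]
wrist lid_1 [(0.82, [0.4794, -0.2278, 0.0467]), (0.78, [0.4716, -0.2666, 0.0467]), (0.68, [0.4921, -0.19, 0.0436]), (0.67, [0.4953, -0.1468, 0.0464]), (0.64, [0.4614, -0.3046, 0.0487])]
scene row_start [(0.61, [0.4977, -0.1267, 0.0447]), (0.56, [0.4904, -0.1664, 0.0497])]
scene row_end [(0.73, [0.452, -0.33, 0.044])]
scene lid_1_edge [(0.85, [0.4906, -0.1631, 0.0479])]
scene caddy [(0.69, [0.48, -0.229, 0.0006])]
scene lid_1 [(0.86, [0.4778, -0.2263, 0.0463]), (0.78, [0.4545, -0.3055, 0.0456]), (0.66, [0.4853, -0.1447, 0.0423]), (0.61, [0.47, -0.1925, 0.0448]), (0.59, [0.4617, -0.2618, 0.043])]
```

View pics/end.png

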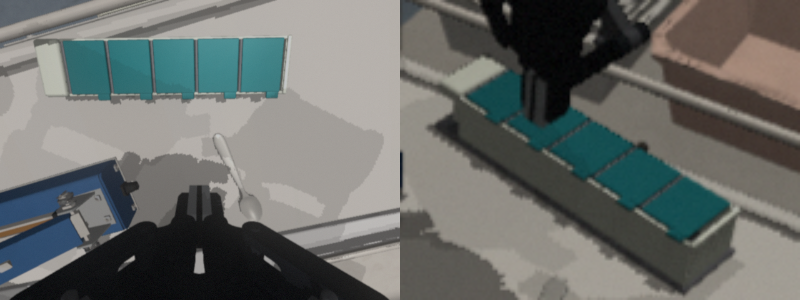

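All five lids lie flat and the gripper is clear, so I'll hand in.

```bash
python3 -c "
from station import *
print(get_obs()['time'], get_obs()['joint_velocities'].round(2)); print(hand_in())"
```

```text
15.65 [ 0.33 -0.23  0.11  0.13 -0.01 -0.05]
the job is handed in; nothing more can be done
None
```

I wiped the closed fingertips along the row from left to right, and all five lids look shut. I handed the job in at about 15.7 s.

- **Method:** I touched the ledge first, once, at about 9 N, which set the height of the shut lids. Then I ran over the lids 0.3 to 1.2 mm above that height, about 9 mm in front of the mid-line to stay clear of the rear rail. The force read at the end of each move during the wipe stayed under about 1 N.
- **Order:** A picture partway through lid 1 showed it going down with lids 3, 4 and 5 still ajar. A later one showed lids 1 to 3 down with 4 and 5 ajar.
- **Final check:** The last pictures show all five lids flush. The networks put their middles at 42 to 49 mm, and the shut top is at 45 mm. That is only as good as their 4 mm accuracy, so it can't confirm the 2 mm limit. The stronger evidence is the low pass at about 0.3 mm above shut height near each free edge.
- **Caddy and other items:** The caddy is where it stood, within measuring noise. I saw no movement of the tin or spoon in the pictures; the jar wasn't checked at the end. The gripper was well clear of everything.
- **What went wrong:** One move call was refused because its rows left out yaw. Nothing moved, and I repeated it.

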